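# Hang the copper anode in the plating tank

### The job

Take the copper anode plate (red grip) out of the wooden rack and hang it in the empty white plating tank: its hook over the copper bar and its blade down in the grey guides at the back wall. Then slide the brass contact along the bar until it is right up against the plate's hook. Leave the steel plate and everything else where they are.

Things in the scene. Friction and masses are not known exactly. Their poses are not given: they have to be found in the camera images.
- copper_anode: Copper anode plate, 60 wide (y), 79 tall, 4 thick (x), origin mid lower edge, z up. A 30-wide neck rises to an upside-down-U hook on the -x side: space x=-2 to -18, inner top z=95, outer leg 4 thick down to z=79. On top a red grip block 24 (x) by 30 (y), centred on x=-10, from z=99 to 129. Hook and grip sides at y=+-15. Loose, 0.16 kg
- steel_anode: Steel anode plate, 60 wide (y), 79 tall, 4 thick (x), origin mid lower edge, z up. A 30-wide neck rises to an upside-down-U hook on the -x side: space x=-2 to -18, inner top z=95, outer leg 4 thick down to z=79. On top a blue grip block 24 (x) by 30 (y), centred on x=-10, from z=99 to 129. Hook and grip sides at y=+-15. Loose, 0.16 kg; stays in the rack
- rack: Fixed wooden block 70 (x) by 165 (y) by 45 tall with two slots 40 deep and 66 long in line along its y, centred at y=-40 and y=+40; a plate stands in each, its lower edge 5 mm above the surface, plate axes along the rack's. Which plate is in which slot varies. Origin: centre of the underside
- tank: Fixed empty white open tank 100 (x) by 150 (y) by 100 tall, origin centre of underside; +x is the back wall (inner face x=45), away from the robot. A copper bar, 8 thick, runs along y at x=28, axis z=111 (top 115), in black end blocks (y=+-73, top z=122). Hung plate: axes along the tank's, origin near x=38, y=-30, z=20, blade in the 13-wide gap between bar and back wall
- bar_over_guides (a point): Point on top of the bar where the middle of the hook goes (tank x=28, y=-30, z=115). Below and behind it stand two grey guide channels, 70 apart inside, centred on tank y=-30, z=5 to 55; their lips keep the blade within tank x=31 to 45. The outer leg of the hook comes down on the robot's side of the bar
- contact_slide (a joint): Position of the brass contact along the bar, 0 to 0.075 m; 0 at the tank's +y end, growing as it slides toward -y of the tank, toward the guides. Stiff by friction (about 1 N) and stays where left. Near 0.061 when it touches a properly hung hook
- contact_face (a point): Centre of the contact's -y face, on the bar's axis: the face that meets the hook. The contact is a brass block 20 (x) by 14 (y) by 20 round the bar, with a black tab 18 by 12 on top reaching 40 above the bar's axis
- contact_tab (a point): Middle of the top of the contact's black tab
- white_pot: Small white pot 42 across, 34 tall, loose bystander; origin at the centre of its underside
- oil_bottle: Small cream oil bottle with red cap, 32 across, 60 tall, loose bystander; origin at the underside

How it is judged:
On the way, in this order (a step that is already met when the one before it is completed fails the run):
1. the copper plate hangs with its hook on the bar and its blade in the guides, let go of (x of copper_anode in the frame of tank between 0.03 and 0.046 m and y of copper_anode in the frame of tank between -0.037 and -0.023 m and z of copper_anode in the frame of tank between 0.016 and 0.024 m and angle between copper_anode's own z axis and vertical below 0.14 rad and angle between the y axis of copper_anode and the y axis of tank, either way round below 0.15 rad and linear speed of copper_anode below 0.02 m/s and contact force between copper_anode and the fingers below 0.05 N), for 0.2 s.
2. the contact has been slid up against the hook (x of copper_anode in the frame of tank between 0.03 and 0.046 m and y of copper_anode in the frame of tank between -0.037 and -0.023 m and z of copper_anode in the frame of tank between 0.016 and 0.024 m and angle between copper_anode's own z axis and vertical below 0.14 rad and angle between the y axis of copper_anode and the y axis of tank, either way round below 0.15 rad and y of contact_face in the frame of copper_anode below 0.0185 m), for 0.2 s.
At the end, for the whole second after the job is handed in: The released copper plate hangs still: hook seated on the bar (4 mm), blade behind the bar in the guides (7 mm along the bar), within 8 degrees of upright and of parallel to the bar; contact face within 3.5 mm of the hook; steel plate moved under 20 mm (all of step 2 and linear speed of copper_anode below 0.02 m/s and contact force between copper_anode and the fingers below 0.05 N and distance of steel_anode from where it was at the start of the episode below 0.02 m); the robot touches nothing.
It fails at once if the steel plate is moved more than 20 mm (distance of steel_anode from where it was at the start of the episode above 0.02 m).
It fails at once if a loose bystander (white pot, oil bottle) is moved more than 30 mm (distance of any of white_pot, oil_bottle from where it was at the start of the episode above 0.03 m).
It also fails if it takes over 53 s, if anything falls off the work surface, if the arm or the gripper's body presses on something with over 40 N, if the wrist force passes 120 N, or if a joint passes its speed limit or range.

### The arm

A 7-joint arm with a two-finger parallel gripper is mounted at the origin on a cart in front of the work surface, level with it; the furniture and walls round the work are solid. World frame = base frame: x ahead of the robot, y to its left, z up, the work surface at z = 0. Lengths are in m, angles in rad, forces in N, time in s.
With the tool pointing down it reaches from about 0.35 to 0.9 m from the base axis. Payload 19.9 kg.
Tool frame: the origin (TCP) lies between the finger pads; the fingertips stand 19 mm ahead of it and the grasp point (between the pads) is the TCP; z points along the fingers, y is the direction in which the jaws open and shut (so a half turn about z gives the same grasp; the last joint's range is limited). The gripper opens to 94 mm and grips with 3 to 60 N. Pads are 16 mm wide; open, the fingers measure 119 mm over their backs; the gripper's body (75 mm by 177 mm) begins 78 mm behind the grasp point.
Start: joints at [-1.276, 0.417, -0.01, 1.614, 0.005, 1.111, -0.053], TCP at [0.207, 0.59, 0.198] pointing down, gripper open.
Joint ranges: [-2.81, 2.81], [-0.39, 2.02], [-1.27, 1.25], [0.06, 2.57], [-1.19, 4.33], [0.19, 2], [-2.82, 2.82]. Speed limits (rad/s): [1.89, 1.89, 2.39, 2.39, 3.01, 3.01, 3.01].

### API

Orientations are given as a rotation vector (axis times angle).
In Python, from plant import * gives the robot as it stands.
- The arm moves only by the tool jog_arm, never from a script. Its argument "steps" is a list that holds one entry, the list of rows, each a list of 5 numbers: the opening in per cent of the stroke, from 0 (shut) to 100 (fully open), then the shift along the tool's x, y, z in cm, then the turn about the tool's z in degrees. A call has 1 to 12 rows; each row shifts and turns the pose as measured when the row begins, along the tool's axes as they then stand; what a row does not reach is not made up. A row lasts 1/12 s, in which the tool goes at most 41.7 mm and 7.16 degrees, less where a joint would pass 70% of its speed; a pose out of reach is approached as far as the arm can. A call is refused whole if a number of a shift passes 4.17 or a number of a turn 7.16, either way. A call with a gripper value outside its range is refused whole. The fingers move at their own pace and stop on an object; "grip_force" is the grip in N (left out, the last holds). Time passes only in rows, so rows that do not move let the fingers close. It gives the time, the measured TCP pose, the force and the opening at its end, in the units of the state.
- observe(): the state, without advancing time (a new reading comes with each control period).
- camera(name): name is "scene" or "side" or "wrist"; returns (picture, depth): 384x512x3 uint8, blue, green, red; 384x512 float32, m along the optical axis (not along the pixel's ray), 0 where there is no reading.
- get_calibration(name): a dict with "mtx" (3x3 intrinsics, pixels), "extrinsics" (4x4, takes a point from world to camera coordinates). Camera axes: x right, y up, looking along -z (the intrinsics and any distortion apply to the point x, -y, -z); pixel columns grow to the right and rows downward; lengths in m; the calibration is good to about 2 mm. A picture is of the moment at which its call begins: read the wrist's pose just before it. get_calibration takes no time and is no camera call; for the wrist camera it gives the pose at the moment of the call.
- close_job(): hands the job in, once; it reports no verdict.
The state is a dict: "time": time; "qpos": joint angles; "qd": joint speeds; "joint_efforts": joint torques, N m; "tcp_pos": TCP position; "ee_rot": TCP orientation; "contact_force": force on the tool from outside, world axes, zero at the start; "ft_torque": the same for the moment, N m; "finger_gap": finger opening in m.
Only numpy, scipy, OpenCV 4.12 (cv2) and the standard library are available. Lean on these libraries where they do the work, as an engineer would, in place of code of your own. Each camera call takes 0.05 s, during which the arm holds its last target. There are 200 camera calls.

## Working session

There is one attempt and no reset: what is moved stays moved. The work goes in short steps, Python scripts to look and compute and a tool call to move; the robot and the scene stay as the last step left them, time stands still between calls to the robot, and variables do not carry over. Pictures are saved under pics/ and viewed, about 8 in all and at most 12, crops included, and the job is handed in when it is done.

Besides the shell and the picture viewer there is one more tool, called after ">>>" by a JSON object that holds its "op" and its "data". jog_arm: Moves the arm, as the interface text tells. Its arguments: {"type":"object","properties":{"steps":{"type":"array"},"grip_force":{"type":"number"}},"required":["steps"]}

```bash
ls; mkdir -p pics; python3 - <<'E'
from plant import *
import cv2,numpy as np
s=observe();print(s)
for n in("scene","side"):
    p,d=camera(n);cv2.imwrite(f"pics/{n}0.png",p);np.save(f"pics/{n}0.npy",d)
    c=get_calibration(n);print(n,c)
a=cv2.imread("pics/scene0.png");b=cv2.imread("pics/side0.png")
E
```

```text
pics
{'time': 0.0, 'qpos': array([-1.27553215,  0.41794104, -0.01032347,  1.61418255,  0.00470248,
        1.11073601, -0.05299478]), 'qd': array([-0.00056167, -0.00040538,  0.00032968, -0.00141554, -0.00123559,
       -0.00105085, -0.00029371]), 'joint_efforts': array([-4.90994971e-04, -8.51249456e+01,  6.38146475e-01, -4.25980747e+01,
       -4.88607713e-02,  1.87416631e-02,  1.16279684e-04]), 'tcp_pos': array([0.20639093, 0.58951062, 0.19704225]), 'ee_rot': array([-5.26419596e-01, -3.09704935e+00,  1.94293351e-03]), 'contact_force': array([ 0.40760196,  0.14958426, -0.40694645]), 'ft_torque': array([-0.02393555,  0.03930644, -0.0632599 ]), 'finger_gap': 0.09417270975893276}
scene {'mtx': array([[491.83261144,   0.        , 257.81160794],
       [  0.        , 491.83261144, 191.88348839],
       [  0.        ,   0.        ,   1.        ]]), 'extrinsics': array([[ 0.83195606, -0.55477514, -0.0085826 , -0.45269383],
       [ 0.44597935,  0.65944055,  0.60517813, -0.32873723],
       [-0.33007807, -0.50730928,  0.79604382, -0.79780455],
       [ 0.        ,  0.        ,  0.        ,  1.        ]])}
side {'mtx': array([[459.70506091,   0.        , 255.80805766],
       [  0.        , 459.70506091, 184.06333946],
       [  0.        ,   0.        ,   1.        ]]), 'extrinsics': array([[ 0.73858479, -0.67410758,  0.00845413, -0.37982704],
       [ 0.34855796,  0.39257093,  0.85111422, -0.29056057],
       [-0.57706139, -0.62567326,  0.52491249, -0.55912799],
       [ 0.        ,  0.        ,  0.        ,  1.        ]])}
```

View pics/scene0.png

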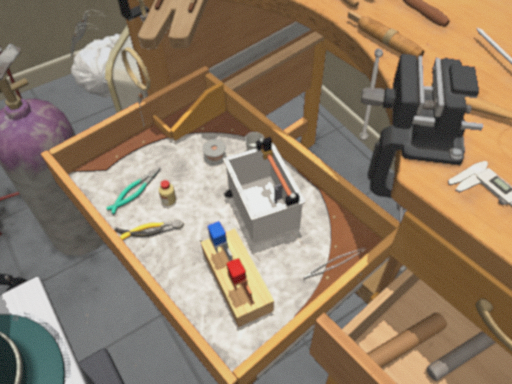

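View pics/side0.png

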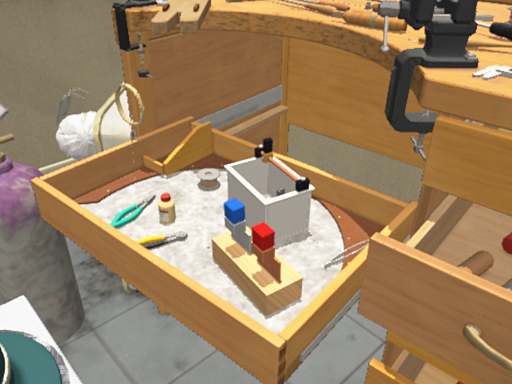

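```bash
cat > h.py <<'E'
import numpy as np,cv2
from plant import *
def cloud(d,c):
    K=c["mtx"];E=c["extrinsics"];v,u=np.mgrid[:d.shape[0],:d.shape[1]]
    P=np.stack([(u-K[0,2])/K[0,0]*d,-(v-K[1,2])/K[1,1]*d,-d],-1)
    return (P-E[:3,3])@E[:3,:3]
def rect(P):
    r=cv2.minAreaRect((P[:,:2]*1000).astype(np.float32));return [np.round(x,1).tolist() if not np.isscalar(x) else round(x,1) for x in r]
def masks(p):
    h=cv2.cvtColor(p,cv2.COLOR_BGR2HSV);H,S,V=[h[...,i].astype(int) for i in range(3)]
    return dict(red=((H<6)|(H>174))&(S>180)&(V>90),blue=(H>105)&(H<125)&(S>150),white=(S<25)&(V>120),
      wood=(H>12)&(H<25)&(S>60)&(V>120),copper=(H<15)&(S>100)&(V>80),black=(V<45))
E
python3 - <<'E'
from h import *
for n in("scene","side"):
    p=cv2.imread(f"pics/{n}0.png");d=np.load(f"pics/{n}0.npy");W=cloud(d,get_calibration(n));m=masks(p)
    ok=d>0;x,y,z=[W[...,i] for i in range(3)]
    dom=ok&(x>.2)&(x<1)&(y>-.4)&(y<.6)
    print(n)
    for k in("red","blue"):
        q=W[dom&m[k]&(z>.05)]
        if len(q): 
            zt=np.percentile(q[:,2],97);t=q[q[:,2]>zt-.006];print(k,len(q),zt,rect(t),t.mean(0))
    for nm,mm in(("rim",dom&(abs(z-.1)<.006)&~m["red"]&~m["blue"]&~m["wood"]),("racktop",dom&(abs(z-.045)<.005)&m["wood"]),("blk",dom&m["black"]&(z>.08)&(z<.2))):
        n_,l,st,c=cv2.connectedComponentsWithStats(mm.astype(np.uint8),connectivity=8)
        for i in range(1,n_):
            if st[i,4]>25: print(nm,st[i].tolist(),W[l==i].mean(0).round(4),rect(W[l==i]))
E
```

```text
scene
red 283 0.13649190629529548 [[435.1, -100.9], [27.5, 22.6], 77.3] [ 0.43444677 -0.10184179  0.13397198]
blue 247 0.13591992978409145 [[446.4, -22.0], [28.0, 22.1], 77.2] [ 0.4456994  -0.02368401  0.13373996]
rim [150, 12, 127, 70, 541] [0.7179 0.457  0.1001] [[731.7, 459.5], [394.5, 12.3], 8.3]
rim [223, 143, 83, 77, 1032] [0.5807 0.0412 0.0994] [[587.9, 48.3], [161.4, 108.5], 77.9]
rim [213, 241, 15, 9, 37] [ 0.4458 -0.0338  0.1018] [[445.1, -33.4], [8.0, 24.4], 68.3]
rim [382, 275, 14, 9, 46] [ 0.6379 -0.2423  0.1005] [[639.7, -243.8], [10.3, 20.7], 46.8]
rim [354, 278, 65, 62, 111] [ 0.6008 -0.2785  0.1001] [[606.5, -277.8], [158.6, 1.0], 7.6]
rim [310, 343, 40, 41, 143] [ 0.4727 -0.296   0.1002] [[472.5, -296.0], [2.2, 79.0], 7.2]
rim [427, 368, 11, 13, 44] [ 0.5852 -0.3915  0.1018] [[585.2, -390.8], [3.4, 18.3], 0.7]
racktop [171, 119, 15, 11, 53] [0.5422 0.3204 0.0455] [[543.3, 321.2], [32.9, 12.6], 15.2]
racktop [159, 184, 15, 12, 86] [0.4357 0.1696 0.0435] [[436.4, 171.6], [21.6, 29.7], 86.8]
racktop [226, 229, 22, 33, 221] [ 0.4884 -0.0113  0.0456] [[485.3, -20.7], [73
[... 1081 characters left out ...]
.299  0.0448] [[640.6, 303.9], [102.4, 199.4], 54.4]
racktop [289, 167, 111, 48, 455] [ 0.7254 -0.0375  0.0452] [[724.1, -24.4], [7.9, 259.1], 7.2]
racktop [35, 192, 248, 174, 1071] [0.3051 0.     0.045 ] [[296.0, 66.7], [9.7, 610.7], 8.3]
racktop [393, 218, 21, 22, 66] [ 0.7021 -0.1863  0.0453] [[702.3, -186.6], [85.4, 1.6], 7.8]
racktop [211, 234, 92, 63, 906] [ 0.4334 -0.0763  0.0428] [[452.1, -62.3], [167.2, 70.4], 83.0]
racktop [285, 271, 79, 87, 346] [ 0.4427 -0.221   0.045 ] [[453.1, -219.6], [203.6, 2.3], 7.6]
blk [255, 139, 17, 18, 150] [0.6207 0.0935 0.1288] [[621.8, 99.5], [36.2, 16.8], 88.0]
blk [296, 179, 13, 12, 115] [ 0.594  -0.0329  0.1119] [[595.7, -32.7], [9.0, 23.7], 69.1]
```

>>> {"op": "jog_arm", "data": {"steps": [[[60,-2.2,-2.9,-0.4,0],[60,-2.2,-2.9,-0.4,0],[60,-2.2,-2.9,-0.4,0],[60,-2.2,-2.9,-0.4,0],[60,-2.2,-2.9,-0.4,0],[60,-2.2,-2.9,-0.4,0],[60,-2.2,-2.9,-0.4,0],[60,-2.2,-2.9,-0.4,0],[60,-2.2,-2.9,-0.4,0],[60,-2.2,-2.9,-0.4,0]]]}}

```text
time: 0.93
tcp_pos: [0.3171, 0.2319, 0.2339]
ee_rot: [-0.511, -3.094, 0.01]
contact_force: [1.9, 1.0, -0.0]
finger_gap: 0.0564
```

```bash
cat >> h.py <<'E'
from scipy.spatial.transform import Rotation as R
def to(x,y,z,yaw=None):
    "remaining shift in tool axes (cm) and turn (deg); yaw = world angle of tool y axis"
    s=observe();M=R.from_rotvec(s["ee_rot"]).as_matrix();a=np.degrees(np.arctan2(M[1,1],M[0,1]))
    print("t",round(s["time"],2),"tcp",s["tcp_pos"].round(4),"yaw",round(a,2),"tilt",M[:,2].round(4),"gap",round(s["finger_gap"],4),"F",s["contact_force"].round(1))
    print("shift cm",((np.array([x,y,z])-s["tcp_pos"])@M*100).round(2),"turn",None if yaw is None else round(-((yaw-a+90)%180-90),2))
E
python3 - <<'E'
from h import *
to(.435,-.101,.25,82)
for n in("scene",):
    p=cv2.imread(f"pics/{n}0.png");d=np.load(f"pics/{n}0.npy");W=cloud(d,get_calibration(n))
    x,y,z=[W[...,i] for i in range(3)]
    q=W[(d>0)&(x>.2)&(x<.95)&(y>-.3)&(y<.3)&(z>.12)]
    for i in np.arange(.2,.95,.05):
        k=q[(q[:,0]>=i)&(q[:,0]<i+.05)]
        if len(k): print(i.round(2),len(k),k.max(0).round(3),k.min(0).round(3))
E
```

```text
t 0.93 tcp [0.3171 0.2319 0.2339] yaw 71.26 tilt [-0.0063 -0.0056 -1.    ] gap 0.0564 F [ 1.9  1.  -0. ]
shift cm [-21.86 -27.75  -1.5 ] turn -10.74
0.4 489 [ 0.45  -0.005  0.138] [ 0.423 -0.115  0.12 ]
0.45 1595 [0.5   0.247 0.379] [ 0.45 -0.3   0.12]
0.5 1780 [0.55  0.275 0.387] [ 0.5   -0.292  0.12 ]
0.55 934 [0.6   0.26  0.388] [ 0.55  -0.285  0.12 ]
0.6 10647 [0.65  0.254 0.478] [ 0.6  -0.3   0.12]
0.65 7496 [0.7   0.3   0.469] [ 0.65  -0.3    0.121]
0.7 3762 [0.75  0.263 0.468] [ 0.7   -0.3    0.312]
0.75 5665 [0.8   0.169 0.382] [ 0.75  -0.275  0.313]
0.8 2368 [0.85  0.13  0.375] [ 0.8   -0.235  0.352]
0.85 3584 [0.9   0.1   0.378] [ 0.85  -0.193  0.352]
0.9 1623 [0.95  0.049 0.374] [ 0.9   -0.153  0.352]
```

>>> {"op": "jog_arm", "data": {"steps": [[[60,-2.45,-3.1,-0.2,0],[60,-2.45,-3.1,-0.2,0],[60,-2.45,-3.1,-0.2,0],[60,-2.45,-3.1,-0.2,0],[60,-2.45,-3.1,-0.2,0],[60,-2.45,-3.1,-0.2,0],[60,-2.45,-3.1,-0.2,0],[60,-2.45,-3.1,-0.2,0],[60,-2.45,-3.1,-0.2,0],[60,0,0,0,-5.3],[60,0,0,0,-5.3],[60,0,0,0,0]]]}}

```text
time: 1.93
tcp_pos: [0.4371, -0.13, 0.2547]
ee_rot: [-0.226, -3.131, 0.008]
contact_force: [0.6, 0.4, 0.4]
finger_gap: 0.0565
```

```bash
python3 - <<'E'
from h import *
to(.435,-.101,.25,82)
c=get_calibration("wrist");p,d=camera("wrist");cv2.imwrite("pics/w1.png",p);np.save("pics/w1.npy",d)
W=cloud(d,c);m=masks(p);z=W[...,2]
for k in("red","blue"):
    q=W[(d>0)&m[k]&(z>.05)]
    if len(q): zt=np.percentile(q[:,2],90);t=q[q[:,2]>zt-.006];print(k,len(q),zt,rect(t))
q=(d>0)&(abs(z-.045)<.006)&m["wood"];n_,l,st,_=cv2.connectedComponentsWithStats(q.astype(np.uint8))
for i in range(1,n_):
    if st[i,4]>300: print("rack",st[i].tolist(),rect(W[l==i]))
E
```

```text
t 1.93 tcp [ 0.4371 -0.13    0.2547] yaw 81.73 tilt [-0.003  -0.0046 -1.    ] gap 0.0565 F [0.6 0.4 0.4]
shift cm [0.62 2.85 0.45] turn -0.27
red 575 0.13581371474571302 [[434.8, -99.8], [28.5, 21.4], 82.5]
blue 604 0.13588528424405522 [[427.9, -90.0], [167.7, 36.5], 81.1]
rack [247, 151, 114, 31, 1398] [[441.4, -61.2], [162.8, 43.1], 82.1]
```

View pics/w1.png

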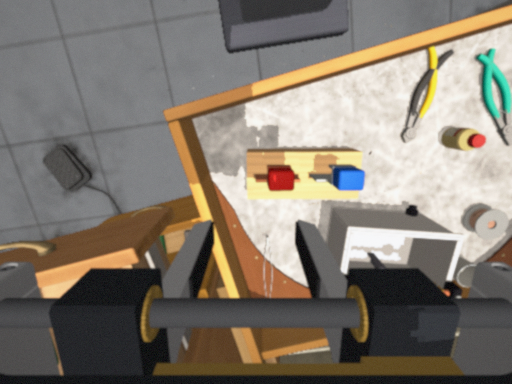

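>>> {"op": "jog_arm", "data": {"steps": [[[60,0.65,2.9,0,0],[60,0,0,3.5,0],[60,0,0,3,0],[60,0,0,1.5,0],[60,0,0,0,0]]]}}

```text
time: 2.4
tcp_pos: [0.435, -0.096, 0.1726]
ee_rot: [0.257, 3.13, -0.003]
contact_force: [-0.6, 0.6, -0.2]
finger_gap: 0.0566
```

```bash
python3 - <<'E'
from h import *
to(.4348,-.1003,.123,82)
c=get_calibration("wrist");p,d=camera("wrist");cv2.imwrite("pics/w2.png",p)
W=cloud(d,c);m=masks(p);z=W[...,2]
q=W[(d>0)&m["red"]&(z>.05)]
zt=np.percentile(q[:,2],90);t=q[q[:,2]>zt-.006];print(len(q),zt,rect(t))
E
```

```text
t 2.4 tcp [ 0.435  -0.096   0.1726] yaw 80.6 tilt [ 8.0e-04 -1.9e-03 -1.0e+00] gap 0.0566 F [-0.6  0.6 -0.2]
shift cm [-0.04 -0.42  4.96] turn -1.4
1060 0.1357134218577954 [[434.6, -100.0], [28.4, 22.0], 80.6]
```

>>> {"op": "jog_arm", "data": {"steps": [[[60,0,-0.4,1.5,-1.4],[60,0,0,2,0],[60,0,0,1.3,0],[60,0,0,0.2,0],[60,0,0,0,0]]]}}

```text
time: 2.87
tcp_pos: [0.4381, -0.0988, 0.1278]
ee_rot: [0.226, 3.126, 0.001]
contact_force: [-0.7, -0.4, 0.4]
finger_gap: 0.0566
```

```bash
python3 - <<'E'
from h import *
to(.4348,-.1003,.123,82)
E
```

```text
t 2.87 tcp [ 0.4381 -0.0988  0.1278] yaw 81.72 tilt [ 7.5e-03 -2.0e-04 -1.0e+00] gap 0.0566 F [-0.7 -0.4  0.4]
shift cm [ 0.3  -0.2   0.48] turn -0.28
```

>>> {"op": "jog_arm", "data": {"steps": [[[60,0.3,-0.2,0.5,-0.3],[60,0,0,0,0],[20,0,0,0,0],[0,0,0,0,0],[0,0,0,0,0],[0,0,0,0,0],[0,0,0,0,0]]], "grip_force": 25}}

```text
time: 3.45
tcp_pos: [0.4369, -0.1001, 0.1269]
ee_rot: [0.219, 3.121, 0.003]
contact_force: [1.0, -0.3, -0.5]
finger_gap: 0.0265
```

```bash
python3 - <<'E'
from h import *
to(.4348,-.1003,.123,82)
E
```

```text
t 3.45 tcp [ 0.4369 -0.1001  0.1269] yaw 81.97 tilt [ 0.0135  0.0013 -0.9999] gap 0.0265 F [ 1.  -0.3 -0.5]
shift cm [ 0.21 -0.05  0.38] turn -0.03
```

>>> {"op": "jog_arm", "data": {"steps": [[[0,0,0,0,0],[0,0,0,-0.5,0],[0,0,0,-1.0,0],[0,0,0,0,0]]]}}

```text
time: 3.78
tcp_pos: [0.4366, -0.1003, 0.1432]
ee_rot: [0.22, 3.121, 0.003]
contact_force: [0.5, -0.1, 1.0]
finger_gap: 0.0014
```

```bash
python3 - <<'E'
from h import *
to(.4348,-.1003,.123,82)
c=get_calibration("wrist");p,d=camera("wrist");cv2.imwrite("pics/w3.png",p)
W=cloud(d,c);m=masks(p);z=W[...,2]
q=W[(d>0)&m["red"]&(z>.05)]
zt=np.percentile(q[:,2],90);t=q[q[:,2]>zt-.006];print(len(q),zt,rect(t))
E
```

```text
t 3.78 tcp [ 0.4366 -0.1003  0.1432] yaw 81.95 tilt [ 1.270e-02  8.000e-04 -9.999e-01] gap 0.0014 F [ 0.5 -0.1  1. ]
shift cm [ 0.2  -0.03  2.02] turn -0.05
899 0.135385197372585 [[434.3, -100.2], [29.0, 21.2], 82.3]
```

View pics/w3.png

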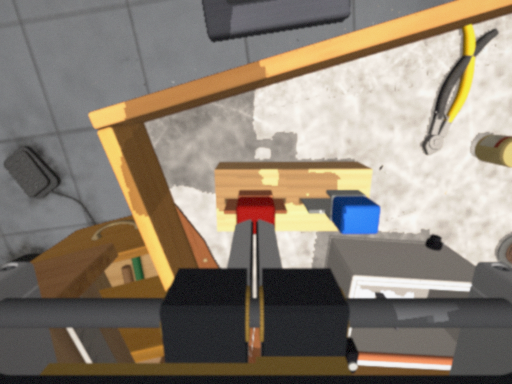

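```bash
python3 - <<'E'
from h import *
to(.4348,-.1003,.123,82)
c=get_calibration("wrist");E=c["extrinsics"];print("cam",-E[:3,:3].T@E[:3,3],E[:3,:3].round(3).tolist(),c["mtx"].round(1).tolist(),c.keys())
p,d=camera("wrist");W=cloud(d,c)
for v in range(195,300,6): print(v,p[v,254],p[v,246],d[v,246].round(4),W[v,246].round(4))
s=observe();print("tcp px")
for z in (0.,.019):
    M=R.from_rotvec(s["ee_rot"]).as_matrix();P=E[:3,:3]@(s["tcp_pos"]+M[:,2]*z)+E[:3,3];print(c["mtx"]@[P[0]/-P[2],-P[1]/-P[2],1],-P[2])
for n in("scene","side"):
    p,d=camera(n);cv2.imwrite(f"pics/{n}1.png",p);np.save(f"pics/{n}1.npy",d)
    c=get_calibration(n);E=c["extrinsics"]
    for z in (0.,.019):
        P=E[:3,:3]@(s["tcp_pos"]+M[:,2]*z)+E[:3,3];print(n,c["mtx"]@[P[0]/-P[2],-P[1]/-P[2],1],-P[2])
a=cv2.imread("pics/scene1.png")[180:330,150:350];b=cv2.imread("pics/side1.png")[150:300,170:370]
cv2.imwrite("pics/c1.png",cv2.resize(np.hstack([a,b]),None,fx=2,fy=2,interpolation=cv2.INTER_CUBIC))
E
```

```text
t 3.83 tcp [ 0.4364 -0.1001  0.1426] yaw 81.96 tilt [ 0.0125  0.001  -0.9999] gap 0.0006 F [-0.7 -0.5  0.3]
shift cm [ 0.18 -0.05  1.95] turn -0.04
cam [ 0.35525181 -0.08984133  0.32989345] [[0.14, 0.99, 0.002], [-0.949, 0.135, -0.285], [-0.282, 0.038, 0.959]] [[278.1, 0.0, 254.1], [0.0, 278.1, 192.1], [0.0, 0.0, 1.0]] dict_keys(['mtx', 'extrinsics'])
195 [ 44  71 125] [ 47  70 125] 0.2394 [ 0.4242 -0.1062  0.1011]
201 [13 14 99] [ 12  16 100] 0.2215 [ 0.4236 -0.1056  0.1196]
207 [ 15  22 147] [ 20  26 149] 0.2093 [ 0.4241 -0.1054  0.1325]
213 [ 31  36 184] [ 30  31 182] 0.2082 [ 0.428  -0.1059  0.1348]
219 [ 27  34 179] [ 40  43 178] 0.2079 [ 0.4322 -0.1065  0.1363]
225 [22 21 80] [102 104 104] 0.1829 [ 0.4266 -0.105   0.1607]
231 [23 26 80] [101 103 106] 0.173 [ 0.4263 -0.1047  0.1709]
237 [ 94 101 106] [101 101 105] 0.1632 [ 0.4256 -0.1043  0.1809]
243 [103 108 112] [101 101 104] 0.157 [ 0.4262 -0.1042  0.1876]
249 [ 96 100 106] [104 105 106] 0.1497 [ 0.426  -0.104   0.1951]
255 [ 91  98 100] [105 106 108] 0.1431 [ 0.4258 -0.1038  0.2019]
261 [106 114 117] [102 103 107] 0.1371 [ 0.4256 -0.1036  0.2082]
267 [110 115 121] [89 88 89] 0.1324 [ 0.4259 -0.1035  0.2131]
273 [111 116 124] [29 29 26] 0.085 [ 0.4024 -0.0989  0.2554]
279 [106 112 117] [25 20 18] 0.0802 [ 0.4014 -0.0986  0.2601]
285 [112 115 120] [20 15 16] 0.0789 [ 0.4022 -0.0987  0.2618]
291 [119 126 131] [27 26 32] 0.0737 [ 0.4006 -0.0983  0.2667]
297 [107 111 116] [23 30 26] 0.073 [ 0.4017 -0.0984  0.2678]
tcp px
[255.37914801 225.86964113   1.        ] 0.20327138281469181
[255.2986455  216.56052324   1.        ] 0.221546537543778
scene [235.32807592 264.07633754   1.        ] 0.7779449417537754
scene [235.97089297 269.75007406   1.        ] 0.7931544050443026
side [263.26880028 222.87432788   1.        ] 0.6736754845534096
side [263.1543338  233.11210085   1.        ] 0.6837925911508033
```

View pics/c1.png

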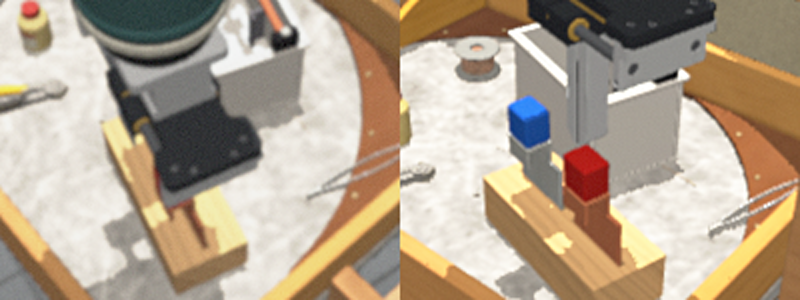

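```bash
python3 - <<'E'
from h import *
c=get_calibration("wrist");s=observe()
M=R.from_rotvec(s["ee_rot"]).as_matrix();E=c["extrinsics"]
# camera pose in tool frame
C=np.eye(4);C[:3,:3]=M;C[:3,3]=s["tcp_pos"];X=E@C   # tool->cam
for f in("w1",):
    d=np.load(f"pics/{f}.npy");T=cloud(d,dict(mtx=c["mtx"],extrinsics=X))
    m=(d<.25)&(d>0);t=T[m&(abs(T[...,1])<.08)&(T[...,2]>-.06)];print(f,len(t))
    for a in np.arange(-.06,.03,.005):
        k=t[(t[:,2]>=a)&(t[:,2]<a+.005)]
        if len(k): print(a.round(3),len(k),k.min(0).round(4),k.max(0).round(4))
p,d=camera("wrist");T=cloud(d,dict(mtx=c["mtx"],extrinsics=X))
t=T[(d>0)&(~masks(p)["red"])&(abs(T[...,1])<.05)&(T[...,0]<.03)]
for a in np.arange(-.06,.03,.005):
        k=t[(t[:,2]>=a)&(t[:,2]<a+.005)]
        if len(k): print("closed",a.round(3),len(k),k.min(0).round(4),k.max(0).round(4))
E
```

```text
w1 2234
-0.06 330 [-0.0085 -0.0411 -0.06  ] [ 0.0099  0.0397 -0.055 ]
-0.055 308 [-0.0089 -0.0408 -0.055 ] [ 0.0098  0.0396 -0.05  ]
-0.05 268 [-0.0083 -0.0406 -0.05  ] [ 0.0098  0.0397 -0.045 ]
-0.045 254 [-0.0087 -0.0407 -0.045 ] [ 0.0098  0.0396 -0.04  ]
-0.04 226 [-0.0083 -0.0402 -0.04  ] [ 0.0099  0.0393 -0.035 ]
-0.035 210 [-0.0082 -0.0406 -0.035 ] [ 0.0099  0.0395 -0.03  ]
-0.03 194 [-0.0087 -0.0401 -0.03  ] [ 0.0097  0.0393 -0.025 ]
-0.025 172 [-0.008  -0.0406 -0.025 ] [ 0.0097  0.0394 -0.02  ]
-0.02 153 [-0.0083 -0.0404 -0.02  ] [ 0.0096  0.039  -0.0151]
-0.015 109 [-0.0085 -0.0377 -0.015 ] [ 0.0095  0.0352 -0.01  ]
-0.01 10 [-0.0032 -0.0289 -0.01  ] [ 0.0015  0.0277 -0.0087]
closed -0.06 217 [ 0.0072 -0.0129 -0.06  ] [ 0.01    0.0118 -0.055 ]
closed -0.055 200 [ 0.0071 -0.0128 -0.055 ] [ 0.0098  0.0116 -0.05  ]
closed -0.05 180 [ 0.007  -0.0131 -0.05  ] [ 0.0098  0.0118 -0.045 ]
closed -0.045 166 [ 0.0071 -0.0129 -0.045 ] [ 0.0099  0.0118 -0.04  ]
closed -0.04 147 [ 0.0071 -0.0128 -0.04  ] [ 0.01    0.0115 -0.0351]
closed -0.035 139 [ 0.0072 -0.0125 -0.035 ] [ 0.0098  0.0117 -0.03  ]
closed -0.03 135 [ 0.0069 -0.0128 -0.03  ] [ 0.0097  0.0117 -0.025 ]
closed -0.025 110 [ 0.0072 -0.0126 -0.025 ] [ 0.0097  0.0114 -0.02  ]
closed -0.02 100 [ 0.0071 -0.0127 -0.02  ] [ 0.0096  0.0116 -0.0151]
closed -0.015 52 [ 0.0072 -0.0083 -0.0149] [ 0.0095  0.0072 -0.01  ]
closed -0.01 5 [ 0.0074 -0.0044 -0.0099] [ 0.0088  0.0012 -0.0088]
closed 0.005 69 [-0.0057 -0.0147  0.005 ] [0.0087 0.0149 0.0097]
closed 0.01 1 [ 0.0034 -0.0147  0.0102] [ 0.0034 -0.0147  0.0102]
closed 0.02 3 [0.0085 0.0133 0.021 ] [0.0111 0.0149 0.0243]
closed 0.025 1 [0.0091 0.0147 0.0298] [0.0091 0.0147 0.0298]
```

>>> {"op": "jog_arm", "data": {"steps": [[[60,0,0,0,0],[60,0.2,0,0,0],[60,0,0,0,0],[60,0,0,0,0],[60,0,0,0,0],[60,0,0,0,0],[60,0,0,0,0],[60,0,0,0,0],[60,0,0,0,0]]]}}

```text
time: 4.78
tcp_pos: [0.4331, -0.0997, 0.1407]
ee_rot: [0.22, 3.124, 0.002]
contact_force: [0.3, 0.6, 0.0]
finger_gap: 0.0556
```

```bash
python3 - <<'E'
from h import *
to(.4348,-.1003,.092,82)
E
```

```text
t 4.78 tcp [ 0.4331 -0.0997  0.1407] yaw 81.96 tilt [ 9.5e-03  6.0e-04 -1.0e+00] gap 0.0556 F [0.3 0.6 0. ]
shift cm [-0.13 -0.04  4.87] turn -0.04
```

>>> {"op": "jog_arm", "data": {"steps": [[[60,0,0,1.5,0],[60,0,0,2,0],[60,0,0,1.2,0],[60,0,0,0,0]]]}}

```text
time: 5.12
tcp_pos: [0.4347, -0.0996, 0.0929]
ee_rot: [0.219, 3.122, 0.003]
contact_force: [-0.6, 0.3, 0.3]
finger_gap: 0.0561
```

```bash
python3 - <<'E'
from h import *
to(.4348,-.1003,.092,82)
E
```

```text
t 5.12 tcp [ 0.4347 -0.0996  0.0929] yaw 81.99 tilt [ 0.0125  0.001  -0.9999] gap 0.0561 F [-0.6  0.3  0.3]
shift cm [-0.01 -0.07  0.09] turn -0.01
```

>>> {"op": "jog_arm", "data": {"steps": [[[0,0,0,0,0],[0,0,0,0,0],[0,0,0,0,0],[0,0,0,0,0],[0,0,0,0,0],[0,0,0,0,0]]], "grip_force": 25}}

```text
time: 5.62
tcp_pos: [0.4357, -0.0998, 0.0953]
ee_rot: [0.219, 3.12, 0.003]
contact_force: [-0.3, -0.6, -1.3]
finger_gap: 0.0299
```

>>> {"op": "jog_arm", "data": {"steps": [[[0,0,0,-1.5,0],[0,0,0,-3,0],[0,0,0,-3,0],[0,0,0,-3,0],[0,0,0,-3,0],[0,0,0,-1.5,0],[0,0,0,0,0]]]}}

```text
time: 6.2
tcp_pos: [0.4325, -0.101, 0.2526]
ee_rot: [0.222, 3.119, 0.0]
contact_force: [-0.2, -0.3, -1.7]
finger_gap: 0.03
```

```bash
python3 - <<'E'
from h import *
to(.4348,-.1003,.25,82)
for n in("scene","side","wrist"):
    c=get_calibration(n);p,d=camera(n);cv2.imwrite(f"pics/{n}2.png",p)
    W=cloud(d,c);m=masks(p);x,y,z=[W[...,i] for i in range(3)]
    reg=(d>0)&(x>.5)&(x<.7)&(y>-.06)&(y<.16)
    for nm,mm in(("rim",reg&(abs(z-.1)<.006)&m["white"]),("blk",reg&m["black"]&(z>.095)&(z<.16)),("bar",reg&m["copper"]&(z>.09)&(z<.13))):
        q=W[mm]
        if len(q)<10: continue
        n_,l,st,_=cv2.connectedComponentsWithStats(mm.astype(np.uint8))
        print(n,nm,"all",len(q),rect(q),q[:,2].mean().round(4))
        for i in range(1,n_):
            if st[i,4]>20: print("   ",st[i].tolist(),W[l==i].mean(0).round(4),rect(W[l==i]),W[l==i][:,2].max().round(3))
    b=(d>0)&(z>.02)&m["red"]&(x>.35)&(x<.6)&(y<.1);q=W[b];t=q[q[:,2]>np.percentile(q[:,2],90)-.006];print(n,"red",t.mean(0).round(4),rect(t))
E
```

```text
t 6.2 tcp [ 0.4325 -0.101   0.2526] yaw 81.86 tilt [ 1.420e-02 -7.000e-04 -9.999e-01] gap 0.03 F [-0.2 -0.3 -1.7]
shift cm [-0.21  0.1   0.27] turn -0.14
scene rim all 349 [[619.1, 39.8], [157.0, 46.1], 76.3] 0.0994
    [272, 144, 34, 61, 310] [0.6334 0.03   0.0994] [[636.0, 36.4], [155.6, 14.1], 75.4] 0.104
    [281, 203, 8, 7, 32] [ 0.5845 -0.028   0.0992] [[585.5, -26.7], [10.2, 12.2], 76.5] 0.104
scene blk all 103 [[611.0, 25.3], [125.1, 20.0], 76.5] 0.1279
    [263, 141, 8, 9, 52] [0.6222 0.0844 0.1398] [[622.2, 84.4], [4.6, 14.1], 76.3] 0.151
    [287, 197, 11, 8, 49] [ 0.5967 -0.034   0.1142] [[596.7, -33.9], [4.0, 19.9], 72.3] 0.123
scene bar all 193 [[611.8, 29.3], [113.9, 12.8], 74.2] 0.1146
    [267, 154, 24, 42, 193] [0.6121 0.0313 0.1146] [[611.8, 29.3], [113.9, 12.8], 74.2] 0.123Traceback (most recent call last):
  File "<stdin>", line 14, in <module>
    return _quantile_unchecked(
        a, q, axis, out, overwrite_input, method, keepdims, weights)
    return _ureduce(a,
                    func=_quantile_ureduce_func,
    ...<5 lines>...
                    overwrite_input=overwrite_input,
                    method=method)
    r = func(a, **kwargs)
    result = _quantile(arr,
                       quantiles=q,
    ...<2 lines>...
                       out=out,
                       weights=wgt)
    slices_having_nans = np.isnan(arr[-1, ...])
                                  ~~~^^^^^^^^^
IndexError: index -1 is out of bounds for axis 0 with size 0
```

```bash
cat >> h.py <<'E'
def tank(n,p,d,c):
    W=cloud(d,c);m=masks(p);x,y,z=[W[...,i] for i in range(3)]
    reg=(d>0)&(x>.5)&(x<.7)&(y>-.06)&(y<.16)
    for nm,mm in(("rim",reg&(abs(z-.1)<.005)&m["white"]),("blk",reg&m["black"]&(z>.095)&(z<.16)),("bar",reg&m["copper"]&(z>.095)&(z<.125))):
        n_,l,st,_=cv2.connectedComponentsWithStats(mm.astype(np.uint8))
        for i in range(1,n_):
            if st[i,4]>20:
                q=W[l==i];f=cv2.fitLine((q[:,:2]*1000).astype(np.float32),cv2.DIST_HUBER,0,.01,.01).ravel()
                print(n,nm,st[i].tolist(),q.mean(0).round(4),rect(q),"zmax",q[:,2].max().round(3),"dir",np.degrees(np.arctan2(f[1],f[0])).round(1)%180)
E
python3 - <<'E'
from h import *
for n in("scene","side"):
    tank(n,cv2.imread(f"pics/{n}0.png"),np.load(f"pics/{n}0.npy"),get_calibration(n))
for n in("side","wrist"):
    c=get_calibration(n);p,d=camera(n);cv2.imwrite(f"pics/{n}2.png",p);tank(n,p,d,c)
a=cv2.imread("pics/scene0.png")[130:250,210:310];cv2.imwrite("pics/side2v.png",np.hstack([cv2.resize(cv2.imread("pics/side2.png")[130:290,200:340],(392,448)),cv2.resize(a,(373,448))]))
E
```

```text
scene rim [223, 144, 83, 76, 974] [0.5794 0.0412 0.0994] [[587.9, 48.3], [161.4, 108.5], 77.9] zmax 0.104 dir 86.0
scene blk [257, 139, 14, 12, 91] [0.6222 0.0918 0.134 ] [[621.1, 97.7], [13.9, 34.3], 8.2] zmax 0.153 dir 90.1
scene blk [286, 196, 12, 9, 57] [ 0.5961 -0.0335  0.1147] [[596.8, -33.3], [5.7, 21.2], 73.1] zmax 0.123 dir 168.6
scene bar [267, 154, 24, 42, 191] [0.6123 0.0316 0.1144] [[611.5, 30.1], [113.9, 12.7], 74.2] zmax 0.122 dir 77.4
side rim [273, 157, 28, 22, 73] [0.6368 0.0472 0.0971] [[636.8, 49.8], [96.7, 9.4], 77.4] zmax 0.1 dir 77.3
side rim [225, 158, 73, 47, 379] [0.5507 0.041  0.097 ] [[568.6, 52.1], [159.8, 71.8], 77.5] zmax 0.101 dir 80.5
side blk [255, 139, 17, 18, 150] [0.6207 0.0935 0.1288] [[621.8, 99.5], [36.2, 16.8], 88.0] zmax 0.149 dir 95.1
side blk [296, 179, 13, 12, 115] [ 0.594  -0.0329  0.1119] [[595.7, -32.7], [9.0, 23.7], 69.1] zmax 0.12 dir 165.2
side bar [268, 156, 31, 25, 130] [0.6104 0.0332 0.1117] [[610.3, 28.8], [113.5, 12.5], 74.5] zmax 0.119 dir 77.2
side rim [224, 159, 33, 38, 199] [0.5505 0.0833 0.0969] [[564.9, 67.4], [129.4, 57.7], 77.8] zmax 0.099 dir 73.9
side rim [278, 161, 23, 18, 58] [0.635 0.038 0.097] [[635.4, 39.6], [77.9, 7.8], 77.6] zmax 0.099 dir 76.8
side rim [284, 191, 14, 7, 52] [ 0.5736 -0.0254  0.0971] [[573.2, -24.1], [11.5, 29.5], 84.4] zmax 0.1 dir 167.2
side blk [296, 179, 13, 12, 113] [ 0.5941 -0.0329  0.1117] [[595.7, -33.4], [8.3, 24.3], 66.5] zmax 0.12 dir 163.9
side bar [277, 164, 22, 17, 92] [0.6064 0.017  0.1114] [[606.0, 10.3], [76.9, 11.7], 73.6] zmax 0.12 dir 78.7
wrist rim [321, 232, 122, 54, 1333] [0.5505 0.0586 0.1002] [[567.8, 52.0], [158.6, 69.0], 76.9] zmax 0.103 dir 77.0
wrist blk [423, 287, 16, 11, 112] [0.6201 0.1126 0.1138] [[621.8, 112.1], [8.4, 13.1], 43.4] zmax 0.123 dir 112.2
wrist bar [396, 293, 13, 5, 45] [0.6198 0.0759 0.1133] [[619.7, 75.3], [16.9, 3.8], 72.8] zmax 0.116 dir 74.9
```

View pics/side2v.png

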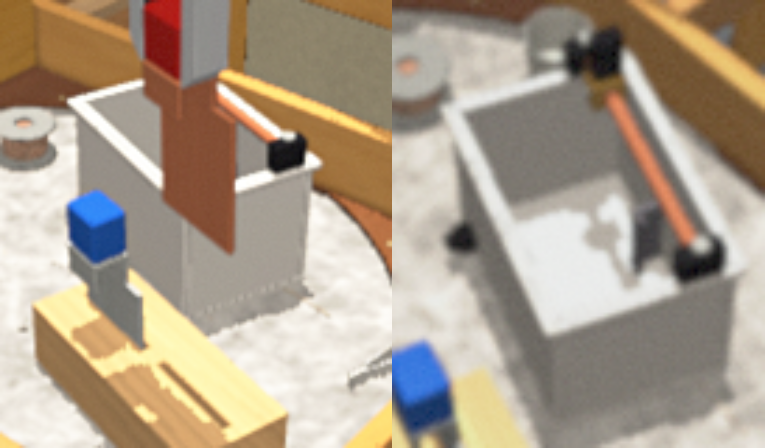

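```bash
python3 - <<'E'
from h import *
a=np.radians(-12.8);ux=np.array([np.cos(a),np.sin(a)]);uy=np.array([-np.sin(a),np.cos(a)])
def go(n,p,d,c):
    W=cloud(d,c);m=masks(p);x,y,z=[W[...,i] for i in range(3)]
    reg=(d>0)&(x>.5)&(x<.7)&(y>-.06)&(y<.16)
    for nm,mm in(("rim",reg&(abs(z-.1)<.005)&m["white"]),("bar",reg&m["copper"]&(z>.105)&(z<.125)),("blk-",reg&m["black"]&(z>.11)&(z<.126)&(y<0)),("blk+",reg&m["black"]&(z>.11)&(z<.126)&(y>.05))):
        q=W[mm]
        if len(q)<15: continue
        U=q[:,:2]@ux*1000;V=q[:,:2]@uy*1000
        P=lambda A:np.percentile(A,[1,5,50,95,99]).round(1)
        print(n,nm,len(q),"x'",P(U),"y'",P(V),"z",P(q[:,2]*1000))
for n in("scene","side"): go(n,cv2.imread(f"pics/{n}0.png"),np.load(f"pics/{n}0.npy"),get_calibration(n))
c=get_calibration("wrist");p,d=camera("wrist");go("wrist",p,d,c)
E
```

```text
scene rim 974 x' [508.4 509.5 544.9 614.5 616.1] y' [ 98.2  99.4 163.  251.3 255.2] z [ 95.4  96.2  99.5 102.1 102.8]
scene bar 189 x' [586.1 586.9 589.7 593.8 595.2] y' [115.3 119.2 165.6 215.2 219.7] z [109.1 111.8 114.7 117.3 118.3]
scene blk- 46 x' [579.  579.3 586.4 598.6 599.9] y' [ 97.5  98.1  99.1 102.7 104.3] z [110.5 111.1 116.8 121.5 122.5]
scene blk+ 19 x' [579.8 579.9 582.4 586.4 586.8] y' [224.9 241.4 246.  248.5 249.9] z [110.5 111.2 117.3 121.5 124.7]
side rim 475 x' [507.8 508.9 526.7 612.4 614.4] y' [ 97.9  99.2 156.3 250.6 254.6] z [95.1 95.5 97.  98.5 99.2]
side bar 138 x' [581.4 585.  587.4 591.8 597.5] y' [107.  120.3 169.3 220.6 244.9] z [108.6 109.2 111.8 113.9 119.1]
side blk- 72 x' [576.4 577.5 585.2 598.8 599.9] y' [ 96.7  97.5  99.4 104.6 105.4] z [110.1 110.6 115.8 119.4 119.9]
side blk+ 39 x' [574.6 575.3 580.8 590.3 593.3] y' [218.5 218.7 245.3 251.7 251.9] z [110.3 110.7 117.4 125.5 125.7]
wrist rim 1341 x' [508.4 509.  515.2 562.3 574.8] y' [ 97.9  99.4 181.7 252.9 254.6] z [ 96.3  97.7 100.4 102.  102.5]
wrist bar 42 x' [585.8 586.2 586.9 587.8 588.9] y' [203.6 204.7 213.5 242.4 244.7] z [106.7 109.2 113.  115.4 116.2]
wrist blk+ 68 x' [576.3 576.6 578.6 584.3 585.5] y' [244.2 244.5 246.5 251.8 252.4] z [110.3 110.5 115.9 121.7 122.5]
```

```bash
python3 - <<'E'
from h import *
to(.6075,.0122,.2526,77.2)
for n in("scene","side"):
    d=np.load(f"pics/{n}0.npy");W=cloud(d,get_calibration(n));q=W[(d>0)&(W[...,2]>.13)&(W[...,2]<.7)]
    r=np.hypot(q[:,0]-.6075,q[:,1]-.0122);i=np.argsort(r)[:4000:300];print(n,np.c_[r[i],q[i]].round(3).tolist())
E
```

```text
t 6.4 tcp [ 0.4309 -0.1007  0.2487] yaw 81.86 tilt [ 0.0084 -0.0017 -1.    ] gap 0.0297 F [-0.1  0.  -2.2]
shift cm [-15.89  13.68  -0.26] turn 4.66
scene [[0.072, 0.625, 0.082, 0.149], [0.14, 0.745, -0.012, 0.344], [0.142, 0.732, -0.055, 0.341], [0.144, 0.752, 0.009, 0.352], [0.147, 0.622, -0.135, 0.435], [0.151, 0.625, -0.138, 0.436], [0.154, 0.759, 0.037, 0.354], [0.156, 0.672, -0.13, 0.46], [0.159, 0.754, 0.073, 0.347], [0.161, 0.764, 0.051, 0.356], [0.163, 0.766, -0.029, 0.357], [0.165, 0.772, 0.024, 0.375], [0.167, 0.774, 0.003, 0.368], [0.168, 0.774, -0.012, 0.372]]
side [[0.071, 0.618, 0.082, 0.133], [0.139, 0.741, -0.027, 0.336], [0.14, 0.748, 0.006, 0.336], [0.143, 0.75, 0.023, 0.318], [0.146, 0.753, 0.024, 0.319], [0.15, 0.755, 0.04, 0.343], [0.153, 0.707, -0.104, 0.325], [0.156, 0.61, -0.144, 0.388], [0.16, 0.696, -0.121, 0.349], [0.163, 0.609, -0.15, 0.381], [0.165, 0.754, 0.088, 0.325], [0.167, 0.635, -0.152, 0.274], [0.168, 0.776, 0.015, 0.373], [0.171, 0.754, 0.099, 0.313]]
```

>>> {"op": "jog_arm", "data": {"steps": [[[0,0,2,0,0],[0,0,3.5,0,1.5],[0,-1,3.5,0,1.5],[0,-3,3.5,0,1.5],[0,-3.5,1,0,0],[0,-3.5,0,0,0],[0,-2.5,0,0,0],[0,-1,0,0,0],[0,0,0,0,0]]]}}

```text
time: 7.15
tcp_pos: [0.5938, 0.0046, 0.2326]
ee_rot: [-0.349, -3.11, 0.009]
contact_force: [-1.9, -1.0, -1.6]
finger_gap: 0.0297
```

```bash
cat > look.py <<'E'
from h import *
import sys
tag=sys.argv[1]
a=np.radians(-12.8);ux=np.array([np.cos(a),np.sin(a)]);uy=np.array([-np.sin(a),np.cos(a)])
to(.6075,.0122,.25,77.2)
for n in("scene","side","wrist"):
    c=get_calibration(n);p,d=camera(n);cv2.imwrite(f"pics/{n}{tag}.png",p);W=cloud(d,c);m=masks(p);x,y,z=[W[...,i] for i in range(3)]
    reg=(d>0)&(x>.4)&(x<.7)&(y>-.15)&(y<.16)
    P=lambda A:np.percentile(A,[2,50,98]).round(1)
    for nm,mm in(("red",reg&m["red"]&(z>.05)),("cu",reg&m["copper"]&~m["red"]&(z>.06)),("blk+",reg&m["black"]&(z>.125)&(z<.156)&(abs(y-.05)<.05))):
        q=W[mm]
        if len(q)>9: print(n,nm,len(q),"x'",P(q[:,:2]@ux*1000-561.8),"y'",P(q[:,:2]@uy*1000-176.5),"z",P(q[:,2]*1000))
E
python3 look.py 3
```

```text
t 7.15 tcp [0.5938 0.0046 0.2326] yaw 77.19 tilt [-0.0121 -0.0042 -0.9999] gap 0.0297 F [-1.9 -1.  -1.6]
shift cm [-1.14  1.04 -1.76] turn -0.01
scene red 83 x' [ 5.5  7.4 16.5] y' [-53.1 -39.6 -27.9] z [253.6 271.  273.3]
scene cu 718 x' [  5.8  26.8 115.7] y' [-156.9  -46.6   37.9] z [111.5 187.  456.8]
scene blk+ 64 x' [19.6 26.2 33. ] y' [41.9 43.6 48.7] z [129.5 141.2 151.1]
side red 170 x' [ 2.8  4.4 19.1] y' [-55.1 -42.9 -25.2] z [243.3 260.7 269.5]
side cu 1170 x' [ 3.1 24.3 67. ] y' [-175.4  -45.4   33.3] z [110.4 187.4 396.3]
side blk+ 97 x' [18.  24.7 33.5] y' [40.8 43.8 49.4] z [126.2 137.6 148.7]
wrist red 2326 x' [ 4.  10.4 25.4] y' [-54.9 -41.2 -27.5] z [249.4 272.9 274.4]
wrist cu 1753 x' [ 4.3 25.3 32.4] y' [-68.6 -34.6  63.8] z [112.7 158.1 272.9]
wrist blk+ 187 x' [19.3 24.2 33.6] y' [42.4 44.1 52.6] z [129.8 147.9 153.3]
```

>>> {"op": "jog_arm", "data": {"steps": [[[0,-0.6,0.6,0,0],[0,-0.5,0.4,0,0],[0,0,0,0,0],[0,0,0,0,0]]]}}

```text
time: 7.63
tcp_pos: [0.6041, 0.0141, 0.2344]
ee_rot: [-0.349, -3.112, 0.002]
contact_force: [-0.0, 0.2, -1.2]
finger_gap: 0.0302
```

```bash
python3 look.py 4; python3 -c "
import cv2,numpy as np
a=cv2.imread('pics/side4.png')[90:240,210:350];b=cv2.imread('pics/wrist4.png')
cv2.imwrite('pics/v4.png',np.hstack([cv2.resize(a,(373,400)),cv2.resize(b[150:384,128:384],(427,400))]))"
```

```text
t 7.63 tcp [0.6041 0.0141 0.2344] yaw 77.22 tilt [-1.070e-02 -4.000e-04 -9.999e-01] gap 0.0302 F [-0.   0.2 -1.2]
shift cm [-0.36 -0.11 -1.56] turn 0.02
scene red 77 x' [13.5 15.4 25. ] y' [-42.4 -28.4 -15.7] z [255.3 272.8 275.1]
scene cu 742 x' [ 13.6  34.  114.2] y' [-158.4  -35.8   38.6] z [112.2 191.5 456.9]
scene blk+ 60 x' [19.1 26.6 33.4] y' [42.1 44.  48.2] z [127.4 141.2 151.9]
side red 174 x' [11.4 13.3 27.1] y' [-43.2 -30.7 -14.9] z [245.9 262.5 271.7]
side cu 1149 x' [12.1 33.1 69.8] y' [-177.7  -33.8   35.1] z [110.7 188.9 393.3]
side blk+ 97 x' [17.7 24.  32.7] y' [40.4 43.7 49.2] z [125.4 136.7 148.4]
wrist red 2314 x' [13.6 20.  34.8] y' [-43.5 -29.8 -16.1] z [250.7 274.2 275.8]
wrist cu 1673 x' [13.9 28.  35.9] y' [-62.6 -24.7  64.7] z [112.6 159.7 274. ]
wrist blk+ 161 x' [19.5 24.6 33.2] y' [42.3 43.8 51.8] z [130.6 147.3 152.7]
```

View pics/v4.png

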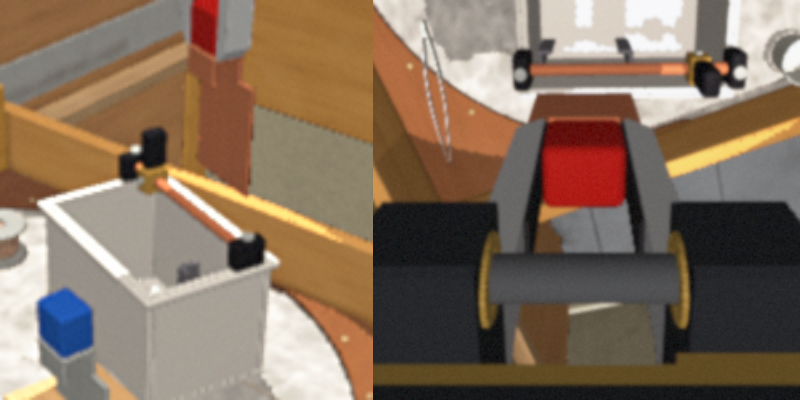

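```bash
python3 - <<'E'
from h import *
a=np.radians(-12.8);ux=np.array([np.cos(a),np.sin(a)]);uy=np.array([-np.sin(a),np.cos(a)])
c=get_calibration("wrist");p,d=camera("wrist");W=cloud(d,c);K=c["mtx"];E=c["extrinsics"];o=-E[:3,:3].T@E[:3,3]
for u,v in((226,177),(232,177),(238,177),(272,177),(278,177),(284,177)):
    r=E[:3,:3].T@np.array([(u-K[0,2])/K[0,0],-(v-K[1,2])/K[1,1],-1]);X=o+r*(.055-o[2])/r[2];print(u,p[v,u],(X[:2]@ux*1000-561.8).round(1),(X[:2]@uy*1000-176.5).round(1),"depthpt",(W[v,u,:2]@ux*1000-561.8).round(1),(W[v,u,:2]@uy*1000-176.5).round(1),W[v,u,2].round(3))
for n in("side","scene","wrist"):
    c=get_calibration(n);p,d=camera(n);W=cloud(d,c);m=masks(p);X=W[...,:2]@ux*1000-561.8;Y=W[...,:2]@uy*1000-176.5;Z=W[...,2]*1000
    k=(d>0)&m["copper"]&~m["red"]&(X>20)&(X<50)&(abs(Y+30)<28)&(Z>135)
    for lo in range(140,240,15):
        j=k&(Z>=lo)&(Z<lo+15)
        if j.sum()>8: print(n,lo,j.sum(),"x' med",np.median(X[j]).round(1),"y'",np.percentile(Y[j],[2,98]).round(1))
E
```

```text
226 [86 90 95] 26.0 -68.9 depthpt 26.8 -69.3 0.051
232 [56 51 56] 26.0 -60.7 depthpt 29.1 -62.0 0.04
238 [192 203 213] 26.0 -52.6 depthpt 36.4 -55.7 0.006
272 [226 227 232] 25.9 -6.6 depthpt 36.3 -3.6 0.007
278 [61 56 60] 25.9 1.5 depthpt 28.5 2.5 0.043
284 [245 243 242] 25.9 9.6 depthpt 36.5 14.8 0.006
side 140 92 x' med 33.6 y' [-57.2  -4.4]
side 155 136 x' med 33.5 y' [-57.6  -3.2]
side 170 136 x' med 33.3 y' [-57.1  -3.4]
side 185 140 x' med 33.4 y' [-56.6  -3.3]
side 200 119 x' med 33.2 y' [-57.6  -5.9]
side 215 91 x' med 33.2 y' [-56.6 -21. ]
side 230 20 x' med 33.3 y' [-45.9 -32.7]
scene 155 62 x' med 34.6 y' [-56.   -5.6]
scene 170 70 x' med 34.5 y' [-55.2  -4.4]
scene 185 72 x' med 34.5 y' [-57.6  -8.2]
scene 200 59 x' med 34.4 y' [-57.6 -20.2]
scene 215 49 x' med 34.4 y' [-57.9 -31.1]
wrist 140 59 x' med 35.0 y' [-56.   -4.3]
wrist 155 204 x' med 35.0 y' [-57.   -2.9]
wrist 170 94 x' med 34.8 y' [-57.5  -2.5]
wrist 185 58 x' med 34.7 y' [-57.7  -2.4]
```

>>> {"op": "jog_arm", "data": {"steps": [[[0,-0.2,0,0,0],[0,0,0,1,0],[0,0,0,1,0],[0,0,0,0,0],[0,0,0,0,0]]]}}

```text
time: 8.4
tcp_pos: [0.6056, 0.0129, 0.2118]
ee_rot: [-0.35, -3.111, 0.003]
contact_force: [0.1, 0.1, -1.0]
finger_gap: 0.03
```

```bash
cat > chk.py <<'E'
from h import *
to(.6075,.0122,.11,77.2)
a=np.radians(-12.8);ux=np.array([np.cos(a),np.sin(a)]);uy=np.array([-np.sin(a),np.cos(a)])
for n in("side","scene"):
    c=get_calibration(n);p,d=camera(n);cv2.imwrite(f"pics/{n}k.png",p);W=cloud(d,c);m=masks(p);X=W[...,:2]@ux*1000-561.8;Y=W[...,:2]@uy*1000-176.5;Z=W[...,2]*1000
    k=(d>0)&m["copper"]&~m["red"]&(X>20)&(X<50)&(abs(Y+30)<29)&(Z>119)
    b=(d>0)&m["copper"]&(X>20)&(X<36)&(Y>5)&(Y<42)&(Z>105)&(Z<120)
    r=(d>0)&m["red"]&(Z>50)&(abs(X-28)<25)&(abs(Y+30)<30)
    f=lambda A,q:np.percentile(A,q).round(1)
    if k.sum() and b.sum(): print(n,"plate x'",f(X[k],50),"bar x'",f(X[b],50),"plate y'",f(Y[k],[2,98]))
    if r.sum(): print(n,"red",r.sum(),"x'",f(X[r],[2,98]),"y'",f(Y[r],[2,98]),"ztop",f(Z[r],97))
E
python3 chk.py
```

```text
t 8.4 tcp [0.6056 0.0129 0.2118] yaw 77.16 tilt [-1.120e-02 -6.000e-04 -9.999e-01] gap 0.03 F [ 0.1  0.1 -1. ]
shift cm [-3.100e-01  1.000e-02  1.018e+01] turn -0.04
side plate x' 35.1 bar x' 25.5 plate y' [-58.6  -3.4]
side red 166 x' [13.6 30.3] y' [-44.9 -14.4] ztop 249.1
scene plate x' 36.2 bar x' 28.2 plate y' [-58.3 -11. ]
scene red 77 x' [14.7 25.3] y' [-41.9 -18.2] ztop 252.5
```

>>> {"op": "jog_arm", "data": {"steps": [[[0,0,0,1,0],[0,-0.03,0,1.5,0],[0,-0.03,0,1.5,0],[0,0,0,1,0],[0,0,0,0,0]]]}}

```text
time: 8.92
tcp_pos: [0.6063, 0.013, 0.1594]
ee_rot: [-0.35, -3.113, 0.002]
contact_force: [-0.5, -0.6, -1.8]
finger_gap: 0.0293
```

```bash
python3 chk.py
```

```text
t 8.92 tcp [0.6063 0.013  0.1594] yaw 77.19 tilt [-0.0086 -0.     -1.    ] gap 0.0293 F [-0.5 -0.6 -1.8]
shift cm [-0.17 -0.04  4.94] turn -0.01
side plate x' 35.7 bar x' 25.0 plate y' [-58.7  -4.7]
side red 157 x' [14.  30.7] y' [-43.4 -14.7] ztop 196.7
scene plate x' 37.2 bar x' 27.5 plate y' [-57.9 -16.5]
scene red 70 x' [16.1 27. ] y' [-40.5 -17.3] ztop 201.3
```

>>> {"op": "jog_arm", "data": {"steps": [[[0,0.05,0,1.2,0],[0,0.05,0,1.5,0],[0,0,0,1.2,0],[0,0,0,0.4,0],[0,0,0,0,0]]]}}

```text
time: 9.43
tcp_pos: [0.6074, 0.0132, 0.1174]
ee_rot: [-0.35, -3.119, -0.001]
contact_force: [-0.8, -0.3, -1.6]
finger_gap: 0.03
```

```bash
python3 chk.py
```

```text
t 9.43 tcp [0.6074 0.0132 0.1174] yaw 77.19 tilt [-2.4e-03  8.0e-04 -1.0e+00] gap 0.03 F [-0.8 -0.3 -1.6]
shift cm [-0.03 -0.1   0.74] turn -0.01
side plate x' 32.0 bar x' 25.3 plate y' [-46.8 -12.3]
side red 141 x' [14.8 32.1] y' [-43.4 -14.9] ztop 154.4
scene plate x' 24.4 bar x' 27.5 plate y' [-40.1 -13.1]
scene red 57 x' [16.9 26.4] y' [-41.4 -17.3] ztop 158.6
```

>>> {"op": "jog_arm", "data": {"steps": [[[0,0,0,0.4,0],[0,0,0,0.4,0],[0,0,0,0.1,0],[0,0,0,0,0]]]}}

```text
time: 9.87
tcp_pos: [0.6088, 0.0132, 0.1102]
ee_rot: [0.35, 3.121, 0.002]
contact_force: [0.7, 0.3, -1.9]
finger_gap: 0.03
```

```bash
python3 chk.py
```

```text
t 9.87 tcp [0.6088 0.0132 0.1102] yaw 77.19 tilt [ 0.0011  0.0014 -1.    ] gap 0.03 F [ 0.7  0.3 -1.9]
shift cm [ 0.11 -0.13  0.02] turn -0.01
side plate x' 25.5 bar x' 25.3 plate y' [-38.7 -14.1]
side red 143 x' [16.  33.1] y' [-43.9 -14.7] ztop 147.5
scene plate x' 21.1 bar x' 27.3 plate y' [-49.2 -15.3]
scene red 60 x' [17.9 27.6] y' [-41.4 -16.1] ztop 151.1
```

>>> {"op": "jog_arm", "data": {"steps": [[[0,0.1,0,0.2,0],[0,0,0,0,0],[40,0,0,0,0],[40,0,0,0,0],[40,0,0,0,0],[40,0,0,0,0],[40,0,0,0,0]]]}}

```text
time: 10.55
tcp_pos: [0.6097, 0.0132, 0.1108]
ee_rot: [0.35, 3.117, 0.004]
contact_force: [-0.3, 0.2, -0.2]
finger_gap: 0.0375
```

```bash
python3 chk.py
```

```text
t 10.55 tcp [0.6097 0.0132 0.1108] yaw 77.18 tilt [ 0.0057  0.002  -1.    ] gap 0.0375 F [-0.3  0.2 -0.2]
shift cm [ 0.19 -0.14  0.07] turn -0.02
side plate x' 22.1 bar x' 25.0 plate y' [-45.3 -41.8]
side red 166 x' [18.4 34.9] y' [-44.  -12.8] ztop 147.8
scene plate x' 21.1 bar x' 27.7 plate y' [-43.1 -13.3]
scene red 63 x' [20.2 27.8] y' [-40. -18.] ztop 151.3
```

>>> {"op": "jog_arm", "data": {"steps": [[[40,0,0,-1,0],[40,0,0,-2,0],[40,0,0,-2.5,0],[40,0,0,-2,0],[0,0,0,-1,0],[0,0,0,0,0]]]}}

```text
time: 11.15
tcp_pos: [0.6084, 0.0125, 0.2012]
ee_rot: [0.352, 3.118, 0.002]
contact_force: [0.4, -0.3, 0.2]
finger_gap: 0.0277
```

```bash
python3 chk.py; python3 look.py 6;python3 -c "
import cv2,numpy as np
a=cv2.imread('pics/sidek.png')[110:240,220:340];b=cv2.imread('pics/wrist6.png')
cv2.imwrite('pics/v6.png',np.hstack([cv2.resize(a,(369,400),interpolation=2),cv2.resize(b[100:334,128:384],(427,400))]))"
```

```text
t 11.15 tcp [0.6084 0.0125 0.2012] yaw 77.14 tilt [ 0.0038  0.0011 -1.    ] gap 0.0277 F [ 0.4 -0.3  0.2]
shift cm [ 0.11 -0.07  9.12] turn -0.06
side plate x' 21.2 bar x' 24.7 plate y' [-44.5 -15.8]
side red 300 x' [18.4 41.6] y' [-45.  -19.3] ztop 147.0
scene plate x' 27.9 bar x' 27.6 plate y' [-44.  -15.4]
scene red 221 x' [20.6 41. ] y' [-44.8 -20.4] ztop 151.5
t 11.25 tcp [0.6076 0.0126 0.1989] yaw 77.14 tilt [ 1.4e-03  8.0e-04 -1.0e+00] gap 0.0196 F [-0.4  0.3 -1.1]
shift cm [-0.   -0.04 -5.11] turn -0.06
scene red 218 x' [20.7 29.7 41. ] y' [-44.3 -37.7 -20.3] z [126.  147.5 151.3]
scene cu 384 x' [ -5.2  28.5 117. ] y' [-159.9  -37.    42.9] z [ 67.9 116.7 473. ]
scene blk+ 65 x' [19.3 25.3 32.9] y' [42.5 44.2 49.1] z [127.6 140.9 151.1]
side red 300 x' [18.4 26.2 41.8] y' [-45.2 -39.9 -18.5] z [121.6 138.6 147.3]
side cu 459 x' [-7.1 26.  91.4] y' [-180.7  -28.7   54.4] z [ 63.6 111.1 418.2]
side blk+ 93 x' [17.8 23.9 33.4] y' [40.9 43.8 48.1] z [126.1 138.5 148.6]
wrist red 912 x' [20.4 26.9 41.8] y' [-42.9 -29.8 -16.3] z [126.6 149.6 151.5]
wrist cu 1133 x' [18.6 27.6 41.8] y' [-65.9 -16.1  66.3] z [ 64.1 115.5 289.9]
wrist blk+ 269 x' [19.5 24.4 33.6] y' [42.3 44.  52.5] z [129.  147.8 153.3]
```

View pics/v6.png

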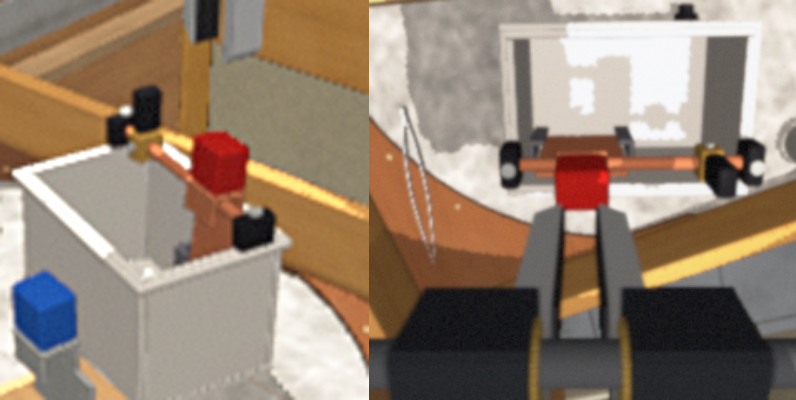

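```bash
python3 - <<'E'
from h import *
to(.6307,.1177,.2,77.2)
E
```

```text
t 11.4 tcp [0.6069 0.0126 0.1976] yaw 77.14 tilt [-1.e-03  3.e-04 -1.e+00] gap 0.0082 F [-0.2 -0.2  0.3]
shift cm [ 0.02 10.77 -0.24] turn -0.06
```

>>> {"op": "jog_arm", "data": {"steps": [[[0,0,2,0,0],[0,0,3.5,0,0],[0,0,3.5,0,0],[0,0,1.8,0,0],[0,0,0,0,0],[0,0,0,0,0]]]}}

```text
time: 11.9
tcp_pos: [0.6296, 0.12, 0.1911]
ee_rot: [-0.357, -3.112, 0.006]
contact_force: [-0.2, 0.0, 0.3]
finger_gap: 0.0005
```

```bash
python3 - <<'E'
from h import *
to(.6307,.1177,.12,77.2)
E
```

```text
t 11.9 tcp [0.6296 0.12   0.1911] yaw 76.91 tilt [-0.0091 -0.0029 -1.    ] gap 0.0005 F [-0.2  0.   0.3]
shift cm [-0.22 -0.16  7.11] turn -0.29
```

>>> {"op": "jog_arm", "data": {"steps": [[[0,-0.2,0,1.5,-0.3],[0,0,0,2.5,0],[0,0,0,2,0],[0,0,0,0.7,0],[0,0,0,0,0]]]}}

```text
time: 12.32
tcp_pos: [0.6298, 0.1139, 0.1201]
ee_rot: [-0.355, -3.111, 0.01]
contact_force: [0.2, -0.1, 0.7]
finger_gap: 0.0002
```

```bash
cat > con.py <<'E'
from h import *
a=np.radians(-12.8);ux=np.array([np.cos(a),np.sin(a)]);uy=np.array([-np.sin(a),np.cos(a)])
to(.6307,.1177,.12,77.2);s=observe()
print("tcp x' y'",(s["tcp_pos"][:2]@ux*1000-561.8).round(1),(s["tcp_pos"][:2]@uy*1000-176.5).round(1))
f=lambda A,q:np.percentile(A,q).round(1)
for n in("scene","side","wrist"):
    c=get_calibration(n);p,d=camera(n);cv2.imwrite(f"pics/{n}c.png",p);W=cloud(d,c);m=masks(p);X=W[...,:2]@ux*1000-561.8;Y=W[...,:2]@uy*1000-176.5;Z=W[...,2]*1000
    h=cv2.cvtColor(p,cv2.COLOR_BGR2HSV);br=(h[...,0]>14)&(h[...,0]<26)&(h[...,1]>110)
    r=(d>0)&(abs(X-28)<16)&(abs(Y)<62)
    for nm,k in(("tab",r&m["black"]&(Z>127)&(Z<156)),("brass",r&br&(Z>102)&(Z<124)),("red",r&m["red"]&(Z>100)&(Z<160))):
        if k.sum()>5: print(n,nm,k.sum(),"x'",f(X[k],[2,98]),"y'",f(Y[k],[2,50,98]),"z",f(Z[k],[2,98]))
E
python3 con.py
```

```text
t 12.32 tcp [0.6298 0.1139 0.1201] yaw 77.0 tilt [-0.0108 -0.0052 -0.9999] gap 0.0002 F [ 0.2 -0.1  0.7]
shift cm [0.   0.39 0.01] turn -0.2
tcp x' y' 27.2 74.1
scene tab 82 x' [19.4 33.6] y' [42.5 44.6 51.6] z [129.6 152.6]
scene brass 50 x' [18.9 35.2] y' [41.2 43.3 52. ] z [104.5 122.9]
scene red 225 x' [20.6 41.8] y' [-44.2 -37.3 -19.3] z [125.8 151.3]
side tab 93 x' [17.5 33.8] y' [41.4 43.8 49.5] z [127.5 149.3]
side brass 73 x' [16.4 35.6] y' [39.4 43.  50.4] z [103.  122.5]
side red 301 x' [18.3 41.3] y' [-45.2 -40.1 -18.5] z [121.3 147.6]
wrist tab 627 x' [19.2 34.3] y' [44.2 49.7 54.5] z [129.9 153.3]
wrist brass 201 x' [18.2 33.8] y' [42.3 52.  55.5] z [107.8 122.9]
wrist red 2122 x' [20.2 43.1] y' [-42.2 -27.5 -14.5] z [126.  151.5]
```

>>> {"op": "jog_arm", "data": {"steps": [[[0,0,-0.8,0,0],[0,0,-1,0,0],[0,0,-1,0,0],[0,0,-1,0,0],[0,0,-0.8,0,0],[0,0,-0.4,0,0],[0,0,0,0,0]]]}}

```text
time: 13.05
tcp_pos: [0.6202, 0.06, 0.1271]
ee_rot: [-0.356, -3.119, 0.003]
contact_force: [0.5, 1.9, 0.4]
finger_gap: 0.0006
```

```bash
python3 con.py
```

```text
t 13.05 tcp [0.6202 0.06   0.1271] yaw 76.97 tilt [-0.0023 -0.0019 -1.    ] gap 0.0006 F [0.5 1.9 0.4]
shift cm [0.27 5.86 0.69] turn -0.23
tcp x' y' 29.7 19.4
scene tab 55 x' [21.2 33.8] y' [-6.1 -3.8  1.6] z [132.7 153.7]
scene brass 23 x' [19.5 24.1] y' [-7.  -4.5  0.7] z [106.6 123.6]
scene red 235 x' [20.5 41. ] y' [-44.4 -36.6 -17.9] z [124.9 151.2]
side tab 79 x' [18.1 33.3] y' [-6.7 -4.   1.6] z [127.5 149.1]
side brass 49 x' [16.9 24.5] y' [-13.6  -4.6   2. ] z [103.8 122.5]
side red 312 x' [18.5 41.5] y' [-45.  -39.  -16.1] z [121.1 147.4]
wrist tab 566 x' [19.8 34.4] y' [-4.2  1.  19.6] z [129.5 153.4]
wrist brass 164 x' [18.8 26.3] y' [-5.9  2.4  6.9] z [107.  123.1]
wrist red 1983 x' [20.2 43. ] y' [-42.3 -28.4 -14.9] z [126.2 151.4]
```

>>> {"op": "jog_arm", "data": {"steps": [[[0,0.2,-0.3,0.4,0],[0,0,-0.3,0,0],[0,0,-0.2,0,0],[0,0,0,0,0]]]}}

```text
time: 13.53
tcp_pos: [0.6166, 0.0552, 0.1221]
ee_rot: [-0.35, -3.12, 0.003]
contact_force: [0.2, -1.0, 0.3]
finger_gap: 0.0006
```

```bash
python3 con.py
```

```text
t 13.53 tcp [0.6166 0.0552 0.1221] yaw 77.2 tilt [-0.0023 -0.0016 -1.    ] gap 0.0006 F [ 0.2 -1.   0.3]
shift cm [0.01 6.4  0.2 ] turn 0.0
tcp x' y' 27.2 14.0
scene tab 25 x' [20.4 33.3] y' [-11.8  -9.4  -7. ] z [133.3 151.9]
scene brass 13 x' [19.  21.9] y' [-12.4  -9.4  -2.9] z [109.4 123.2]
scene red 235 x' [20.8 41.5] y' [-44.3 -36.4 -17.1] z [125.9 151.1]
side tab 59 x' [18.2 33.5] y' [-11.5  -8.3  -4.1] z [128.6 149.3]
side brass 33 x' [16.5 21.5] y' [-14.3  -9.2   0.3] z [103.9 123.3]
side red 317 x' [18.5 42.2] y' [-45.  -38.2 -17.5] z [120.9 147.3]
wrist tab 568 x' [19.6 34.2] y' [-10.4  -5.   13.9] z [129.1 153.5]
wrist brass 174 x' [18.8 24.1] y' [-11.5  -3.3   1.8] z [105.9 123. ]
wrist red 2081 x' [20.2 42.9] y' [-42.4 -28.4 -15. ] z [126.2 151.4]
```

>>> {"op": "jog_arm", "data": {"steps": [[[0,0,-0.2,0,0],[0,0,-0.2,0,0],[0,0,-0.1,0,0],[0,0,0,0,0]]]}}

```text
time: 14.02
tcp_pos: [0.6157, 0.051, 0.1222]
ee_rot: [-0.348, -3.12, 0.002]
contact_force: [0.9, 1.2, -1.4]
finger_gap: 0.0004
```

```bash
python3 con.py
```

```text
t 14.02 tcp [0.6157 0.051  0.1222] yaw 77.25 tilt [-2.e-03 -9.e-04 -1.e+00] gap 0.0004 F [ 0.9  1.2 -1.4]
shift cm [0.   6.84 0.21] turn 0.05
tcp x' y' 27.3 9.6
scene tab 14 x' [20.6 33.5] y' [-15.1 -12.8 -11.3] z [137.9 152.1]
scene red 236 x' [20.4 41.1] y' [-46.1 -39.1 -20. ] z [127.  151.7]
side tab 47 x' [18.5 33.5] y' [-15.6 -13.1  -6.5] z [129.2 149.9]
side brass 29 x' [16.8 21.2] y' [-15.3 -12.4  -4.6] z [103.4 123.2]
side red 313 x' [18.4 41.1] y' [-46.8 -40.7 -17.6] z [120.6 147.6]
wrist tab 562 x' [19.7 34.3] y' [-14.6  -9.5   8.8] z [128.9 153.5]
wrist brass 177 x' [18.8 23.6] y' [-16.3  -7.9  -2.5] z [105.1 122.7]
wrist red 2076 x' [20.1 42.8] y' [-44.5 -30.7 -17.2] z [125.8 151.3]
```

>>> {"op": "jog_arm", "data": {"steps": [[[0,0,1,0,0],[0,0,1,0,0],[0,0,0,-2,0],[0,0,0,-3,0],[0,0,0,-3,0],[0,0,0,0,0],[0,0,0,0,0],[0,0,0,0,0]]]}}

```text
time: 14.83
tcp_pos: [0.6208, 0.0781, 0.2046]
ee_rot: [-0.343, -3.119, 0.004]
contact_force: [0.1, 0.4, 0.3]
finger_gap: 0.0006
```

```bash
python3 con.py; python3 -c "
import cv2,numpy as np
a=cv2.imread('pics/sidec.png')[110:240,220:340];b=cv2.imread('pics/wristc.png')
cv2.imwrite('pics/v7.png',np.hstack([cv2.resize(a,(369,400),interpolation=2),cv2.resize(b[100:334,100:356],(427,400))]))"
```

```text
t 14.83 tcp [0.6208 0.0781 0.2046] yaw 77.44 tilt [-0.0042 -0.0021 -1.    ] gap 0.0006 F [0.1 0.4 0.3]
shift cm [-0.13  4.1   8.44] turn 0.24
tcp x' y' 26.3 37.2
scene tab 24 x' [20.3 34.1] y' [-14.8 -12.5  -9.4] z [135.4 152.7]
scene brass 6 x' [19.2 20.9] y' [-15.  -11.9  -7.4] z [119.4 122.8]
scene red 232 x' [20.6 41.1] y' [-46.8 -38.1 -19. ] z [126.5 151.6]
side tab 45 x' [18.6 35.4] y' [-15.  -12.3  -6.5] z [128.3 148.7]
side brass 28 x' [16.8 21.6] y' [-16.1 -12.1  -4.6] z [103.2 122.8]
side red 312 x' [18.3 41. ] y' [-47.  -40.6 -18.3] z [121.2 147.4]
wrist tab 283 x' [20.1 34.2] y' [-14.4  -8.2  -3.3] z [131.5 153.5]
wrist brass 100 x' [19.1 34.7] y' [-16.2  -5.   -2.1] z [106.4 123.1]
wrist red 898 x' [20.4 42.2] y' [-44.1 -30.3 -17.2] z [127.2 151.5]
```

View pics/v7.png

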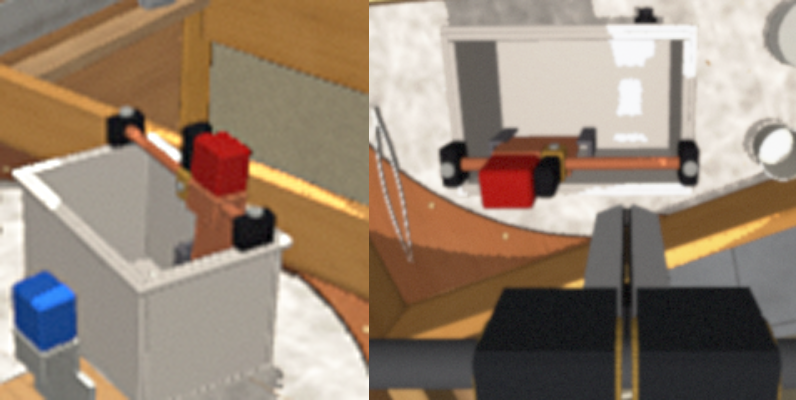

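```bash
python3 - <<'E'
from h import *
ok=True
for n in("wrist","scene"):
    c=get_calibration(n);p,d=camera(n);W=cloud(d,c);m=masks(p)
    q=W[(d>0)&m["red"]&(W[...,0]>.57)&(W[...,0]<.65)&(abs(W[...,1])<.06)&(W[...,2]>.144)&(W[...,2]<.156)];r=rect(q);print(n,"red top",r,q[:,2].mean().round(4))
    ok&=abs((r[2]-77.2+45)%90-45)<7
    b=W[(d>0)&m["blue"]&(W[...,0]<.5)&(W[...,2]>.128)&(W[...,2]<.14)]
    if len(b)>20: print(n,"blue",rect(b))
print(ok)
if ok: close_job()
E
```

```text
wrist red top [[611.3, 10.5], [29.4, 21.3], 77.2] 0.1498
wrist blue [[448.1, -20.0], [29.7, 23.3], 80.6]
scene red top [[610.7, 9.9], [31.3, 20.7], 73.2] 0.1487
scene blue [[445.7, -22.5], [26.0, 22.0], 84.9]
True
the job is handed in; nothing more can be done
```

I hung the copper plate on the bar with its blade in the guides, let it go, and slid the brass contact up against the hook. I then backed the arm clear and handed the job in at about 15 s of the 53 s allowed. No verdict is reported.

**Last checks**
- **Plate:** the grip top is at about z = 0.149, which matches a seated hook. The plate is at about tank x = 0.041 and y = -0.031. It is parallel to the bar within about 0° by the wrist camera and 4° by the scene camera, against the 8° allowed.
- **Contact:** its face is at tank y of about -15.5 mm and the hook's side at about -16 mm. The plate shifted about 2 mm during the last push, so they did touch.
- **Steel plate:** within about 3 mm of where it started, which is within the measurement noise.
- **Pot and bottle:** I did not re-measure them; the arm worked away from both.

**What failed or disagreed**
- **First grasp missed:** the fingers closed above the grip block. The depth images put the fingertips about 12 mm behind the reported TCP, where the description says 19 mm ahead. I allowed for that 31 mm difference from then on.
- **Camera spread:** the side camera read heights about 2–4 mm lower than the other two. That was small enough to leave the grasp and the fit unaffected.

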